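Click the bench pin into its holder

ROBOT

A 6-joint arm with a two-finger parallel gripper is mounted at the origin on the work surface. World frame = base frame: x ahead of the robot, y to its left, z up, the work surface at z = 0. Lengths are in m, angles in degrees, forces in N, time in s.
With the tool pointing down it reaches from about 0.4 to 0.825 m from the base axis. Payload 7 kg.
Tool frame: the origin (TCP) lies between the finger pads; the fingertips stand 19 mm ahead of it and the grasp point (between the pads) is the TCP; z points along the fingers, y is the line along which they close (so a half turn about z gives the same grasp; the last joint's range is limited). The gripper opens to 88 mm and grips with 3 to 60 N. Pads are 19 mm wide; open, the fingers measure 130 mm over their backs; the gripper's body (78 mm by 193 mm) begins 47 mm behind the grasp point.
Start: joints at [-60.671, 20.546, 0.682, 0, -70.136, -16.507], TCP at [0.15, -0.658, 0.246] pointing down, gripper open.
Joint ranges: [-176.03, 176.03], [-82.01, 121.73], [-58.28, 71.71], [-173.87, 95.51], [-174.79, -0.11], [-173.66, 173.66]. Speed limits (degrees/s): [136.94, 136.94, 172.46, 180, 180, 180].

INTERFACE

Orientations are given as [roll, pitch, yaw] about the fixed x, y, z axes, in that order (R = Rz(yaw) Ry(pitch) Rx(roll)).
In Python, from plant import get_obs, snapshot, close_job, spot_in, spot_point gives the robot as it stands.
- The arm moves only by the tool play_rows, never from a script. Its argument "plan" is a list of rows, each a list of 6 numbers: the shift along the tool's x, y, z in cm, then the turn, a rotation vector about the tool's x, y, z in degrees. A call has 1 to 20 rows; each row shifts and turns the commanded pose from where the row before left it, along the tool's axes as they then stand; what a row does not reach is not made up. A row lasts 1/12 s, in which the tool goes at most 41.7 mm and 7.16 degrees, less where a joint would pass 70% of its speed; a pose out of reach is approached as far as the arm can. A call is refused whole if a number of a shift passes 4.17 or a number of a turn 7.16, either way. A call with a gripper value outside its range is refused whole. "grip" is the finger opening in cm, from 0 to 8.76, set as the call begins (left out, the last holds). The fingers move at their own pace and stop on an object; the grip force is fixed at half the most. Time passes only in rows, so rows that do not move let the fingers close. It gives the time, the measured TCP pose, the force, the opening and the grip force at its end, in the units of the state.
- get_obs(): the state, without advancing time (a new reading comes with each control period).
- snapshot(name): name is "scene" or "top" or "wrist"; returns a dict with "frame" (384x512x3 uint8, red, green, blue), "fx", "fy", "cx", "cy" (pixels), "position" and "attitude" of the camera in the world. Camera axes: x right, y down, z forward; pixel columns grow to the right and rows downward; lengths in m; the calibration is good to about 2 mm. The wrist camera is an equidistant fisheye: a pixel r from the principal point sees the ray r / f radians off the axis. A picture is of the moment at which its call begins. There is no depth.
- close_job(): hands the job in; it is judged then, once.
Trained networks look in the newest picture that a camera, given by its name, has taken for a name from the list of things; names that differ only in an ending like _2 or _b are one class to them, and where a whole thing is asked for, a point or a joint stands for the part that bears it (a point fixed in the world has none). Each returns a list of dicts, best first, with "score" (0 to 1); they miss things now and then, are a little off and sometimes report something else, mostly with a low value. They report only what shows in the picture. A call takes as long as a camera call. They do not tell look-alikes from the thing itself.
- spot_in(camera, thing): "position" ([x, y, z] in m, in world coordinates, good to about 4 mm: the middle of the surface that is visible of it).
- spot_point(camera, thing): "position" ([x, y, z] in m, in world coordinates, good to about 4 mm: a listed point, or the origin of a listed thing).
The state is a dict: "clock": time; "joint_pos": joint angles; "qvel": joint speeds; "tau": joint torques, N m; "tool_pos": TCP position; "orientation": TCP orientation; "force": force on the tool from outside, world axes, zero at the start; "moment": the same for the moment, N m; "opening": finger opening in m; "gripper_force": force on a finger pad.
Only numpy, scipy, OpenCV 4.12 (cv2) and the standard library are available. Lean on these libraries where they do the work, as an engineer would, in place of code of your own. Each camera call takes 0.05 s, during which the arm holds its last target. There are 200 camera calls.

TASK

Get the sawing place ready: take the bench pin with the V-shaped slot and push its tongue all the way into the holder's slide, past the sprung ball, until it clicks and the pin's shoulders sit against the holder's mouth. Then let go of it. Leave the uncut spare pin and the other tools where they lie.

Things in the scene. Friction and masses are not known exactly. Their poses are not given: they have to be found in the camera images.
- vee_pin_centre (a point): V-slotted bench pin, plain light wood, 100 g, 150 mm long, 20 mm thick, lying flat, tongue roughly away from the robot. Point: middle of its solid block (56 mm wide, x = -25 to +25 mm), half-way up; x runs towards the tongue tip, z up. Nose from x = -25 to -75 mm split by a V into two prongs. Centre of mass within 3 mm of this point. Grip it across the block (56 mm).
- vee_pin_tip (a point): Tip of that pin's tongue, half-way up, 75 mm ahead (+x) of its centre. The tongue is 36 mm wide, 20 mm thick and 50 mm long: it starts at square shoulders 25 mm ahead of the centre, has rounded tip corners (8 mm), and a rounded notch in each edge, 22 mm back from the tip (both edges alike).
- vee_pin: The same V-slotted pin: origin on its underside, 10 mm below the centre point, same axes.
- blank_pin_centre (a point): Spare bench pin: same wood, size, tongue and axes as the V-slotted one, but its nose is uncut (plain rectangle, no V). Point: its middle, half-way up. It stays where it lies. The two pins may start on either side of the holder.
- holder_mouth (a point): Centre of the mouth of the holder's aluminium slide, in the plane of its front face, 101 mm above the table; x points level into the slide (away from the robot), y left, z up. Home, the pin's shoulders rest on this face: its centre is then 25 mm in front of this point and level with it or up to 2 mm lower, axes parallel. The tongue goes in straight and level along +x.
- holder: Bench-pin holder, fixed to the table; origin on the table below the mouth. The slide: a channel 56 mm deep, 38.4 mm wide inside, 22.5 mm high (90.0 to 112.5 mm above the table), open at the back; cheeks 62 mm over all, top at 121 mm, mouth edges rounded by 4 to 6 mm; two lips above leave the middle 20 mm open. Iron foot, 14 mm high, reaches 25 mm out in front of the mouth.
- ball (a joint): Travel (m) of the sprung 12 mm steel ball in the slide's left (+y) cheek, 28 mm behind the mouth, seen through a gap in the lip: 0 = fully out (4.8 mm into the channel), up to 0.005 pushed back; spring 5 to 11 N. The tongue pushes it back 2 to 5 mm, taking a push of 5 to 20 N; when the pin is home it springs out into the notch (near 0) and holds the pin, which can be let go.
- sanding_block: Bystander: cork sanding block, 90 x 55 x 28 mm. Not needed; leave it where it lies.
- saw: Bystander: jeweller's saw frame with wooden handle, 270 mm long, 26 mm high, lying flat. Not needed; leave it where it lies.
- file: Bystander: hand file with wooden handle, 210 mm long, 24 mm high, lying flat; the point is where handle and blade meet. Not needed; leave it where it lies.
- knife: Bystander: carving knife with dark wooden handle, 160 mm long, 22 mm high, lying flat; the point is where handle and blade meet. Not needed; leave it where it lies.
- pencil: Bystander: wooden pencil, 170 mm long, 7 mm thick, lying flat. Not needed; leave it where it lies.
Mind the look-alikes: they are no part of the job. Leave any purple look-alike of the vee_pin alone.

How it is judged:
By the outcome, as a careful person would: the job done as asked, in the order asked, and still so for the second after the job is handed in, with the robot touching nothing.
It also fails if it takes over 38 s, if anything falls off the work surface, if the arm or the gripper's body presses on something with over 40 N, if the wrist force passes 120 N, or if a joint passes its speed limit or range.

## Working session

There is one attempt and no reset: what is moved stays moved. The work goes in short steps, Python scripts to look and compute and a tool call to move; the robot and the scene stay as the last step left them, time stands still between calls to the robot, and variables do not carry over. Pictures are saved under pics/ and viewed, at most 10 in all, crops included, and the job is handed in when it is done.

Besides the shell and the picture viewer there is one more tool, called as name([rows], argument=value, ...), one row to a line, values as JSON. play_rows: Moves the arm, as the interface text tells. Its arguments: {"type":"object","properties":{"plan":{"type":"array","items":{"type":"array","items":{"type":"number"}}},"grip":{"type":"number"}},"required":["plan"]}

```bash
mkdir -p pics
cat > h.py <<'E'
import numpy as np, cv2
from plant import *
def save(cam,name):
    s=snapshot(cam); cv2.imwrite('pics/'+name,s['frame'][:,:,::-1]); return s
E
python3 - <<'E'
from h import *
o=get_obs(); print(o['clock'],o['tool_pos'],o['orientation'],o['opening'])
a=save('top','t0.png'); b=save('scene','s0.png')
print(a['position'],a['attitude'],a['fx'],a['cx'],a['cy']); 
for c in('top','scene'):
  for t in('vee_pin_centre','vee_pin_tip','blank_pin_centre','holder_mouth','holder'):
    print(c,t,[(np.round(d['position'],4).tolist(),round(d['score'],2)) for d in spot_point(c,t)[:4]])
cv2.imwrite('pics/a.png',np.vstack([cv2.resize(np.hstack([a['frame'],b['frame']])[:,:,::-1],(800,300)),]))
cv2.imwrite('pics/tt.png',cv2.resize(a['frame'][:,:,::-1],(800,600)))
E
```

```text
0.0 [ 0.14967924 -0.65771052  0.2446053 ] [ 1.79904250e+02 -7.90656664e-03 -1.67184806e+02] 0.08709579148750658
[0.48064369 0.09226547 1.1899258 ] [-175.65898153   -1.35851043  -91.43864818] 450.8940110617567 259.4254907256514 182.77886626509274
top vee_pin_centre [([0.4782, 0.2906, 0.0085], 0.59), ([0.5194, 0.4819, 0.0127], 0.55)]
top vee_pin_tip [([0.4414, 0.5111, 0.0106], 0.87), ([0.5583, 0.2803, 0.0091], 0.8)]
top blank_pin_centre [([0.4645, -0.2804, 0.0128], 0.81)]
top holder_mouth [([0.6219, -0.0112, 0.104], 0.86)]
top holder [([0.6225, -0.0106, -0.0025], 0.58)]
scene vee_pin_centre [([0.4836, 0.2902, 0.0075], 0.98), ([0.5181, 0.4766, 0.0106], 0.94)]
scene vee_pin_tip [([0.5548, 0.2842, 0.0087], 0.94), ([0.4479, 0.5082, 0.0115], 0.79)]
scene blank_pin_centre [([0.4674, -0.2794, 0.0096], 0.88)]
scene holder_mouth [([0.6238, -0.0064, 0.1031], 0.76)]
scene holder [([0.6249, -0.0115, -0.0037], 0.83)]
```

View pics/tt.png

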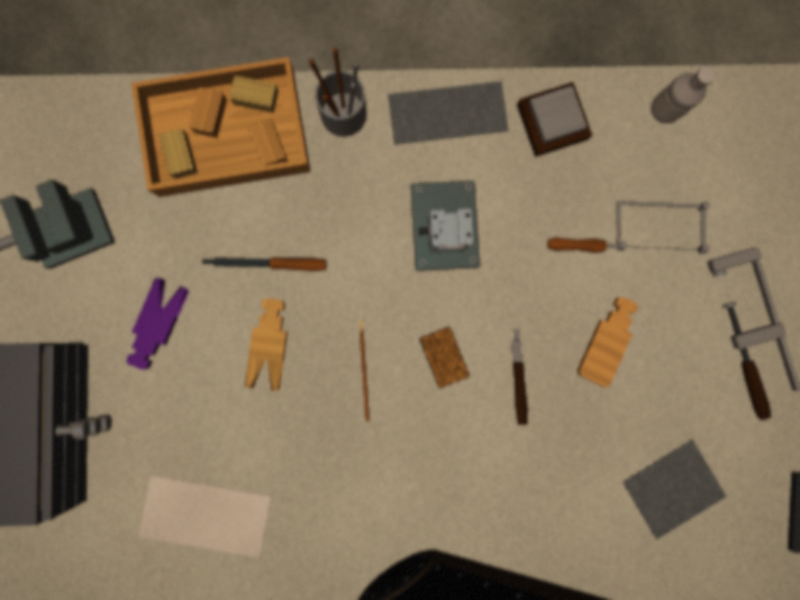

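View pics/s0.png

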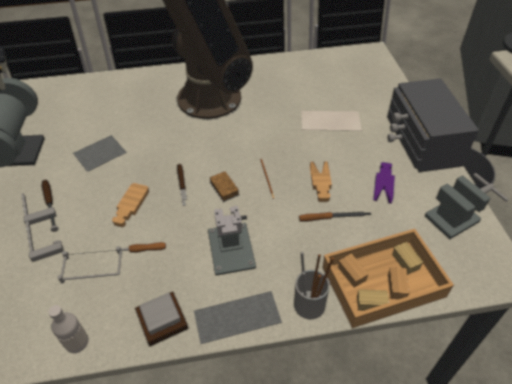

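The V-slotted pin is the orange one at (267,345) in the top view. The purple look-alike is at (157,322), the uncut spare at (610,343) and the holder at (447,228). The networks put the pin centre at about (0.481, 0.290) with yaw about -6°. The other detection, at y = 0.48, is the purple one. I'm moving round in an arc at this height.

play_rows([
  [-3.24,2.09,0,0,0,0],
  [-3.24,2.09,0,0,0,0],
  [-3.24,2.09,0,0,0,0],
  [-3.24,2.09,0,0,0,0],
  [-3.24,2.09,0,0,0,0],
  [-3.24,2.09,0,0,0,0],
  [-3.24,2.09,0,0,0,0],
  [-3.24,2.09,0,0,0,0],
  [-3.24,2.09,0,0,0,0],
  [-3.24,2.09,0,0,0,0],
  [-3.24,2.09,0,0,0,0],
  [-3.24,2.09,0,0,0,0],
  [-3.24,2.09,0,0,0,0],
  [0,0,0,0,0,6.4],
  [0,0,0,0,0,6.4],
  [0,0,0,0,0,6.4],
], grip=8.76)

```text
clock: 1.93
tool_pos: [0.5009, -0.2988, 0.2455]
orientation: [180.0, -0.0, 173.4]
force: [-0.2, 0.9, 0.9]
opening: 0.0876
gripper_force: 0.0
```

play_rows([
  [0.06,3.77,0,0,0,0],
  [0.06,3.77,0,0,0,0],
  [0.06,3.77,0,0,0,0],
  [0.06,3.77,0,0,0,0],
  [0.06,3.77,0,0,0,0],
  [0.06,3.77,0,0,0,0],
  [0.06,3.77,0,0,0,0],
  [0.06,3.77,0,0,0,0],
  [0,0,0,0,0,0],
  [0,0,0,0,0,0],
])

```text
clock: 2.77
tool_pos: [0.5291, 0.0025, 0.2457]
orientation: [180.0, 0.0, 173.8]
force: [0.2, -0.5, 0.6]
opening: 0.0875
gripper_force: 0.0
```

Run:
```python
from h import *
o=get_obs(); print(o['clock'],o['tool_pos'],o['orientation'])
s=save('wrist','w0.png'); print({k:v for k,v in s.items() if k!='frame'})
for t in('vee_pin_centre','vee_pin_tip','holder_mouth','holder'):
    print(t,[(np.round(d['position'],4).tolist(),round(d['score'],2)) for d in spot_point('wrist',t)[:3]])
cv2.imwrite('pics/w0b.png',cv2.resize(s['frame'][:,:,::-1],(800,600),interpolation=cv2.INTER_CUBIC))
```

```text
2.7667 [0.52909233 0.00251308 0.24574371] [1.79987200e+02 2.40568671e-02 1.73834120e+02]
{'fx': 297.3186396354542, 'fy': 297.3186396354542, 'cx': 260.1365656569207, 'cy': 190.3448006895098, 'position': array([0.46413008, 0.00946027, 0.38493965]), 'attitude': array([1.65884863e+02, 2.79829405e-02, 8.38351986e+01])}
vee_pin_centre [([0.4777, 0.2921, 0.0058], 0.68)]
vee_pin_tip [([0.5509, 0.2824, 0.0092], 0.81)]
holder_mouth [([0.6249, -0.0088, 0.1046], 0.93)]
holder [([0.6219, -0.0086, -0.0008], 0.58)]
```

View pics/w0b.png

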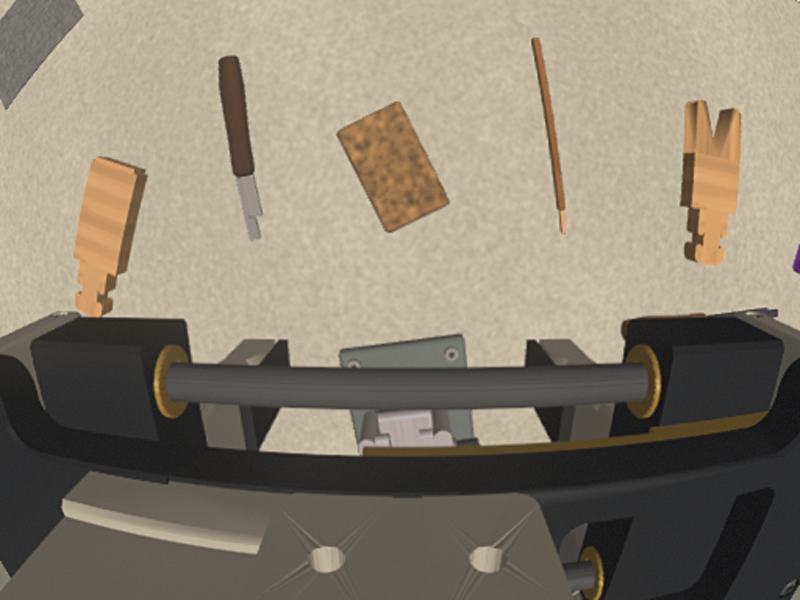

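The wrist view shows the holder foot's front edge from (340,350) to (463,335), and the V pin upright at (712,185). I'll use the foot edges and the detections to get the holder's yaw.

```bash
cat >> h.py <<'E'
from scipy.spatial.transform import Rotation as Ro
import json
def ray(s,u,v,z,fish):
    x,y=(u-s['cx'])/s['fx'],(v-s['cy'])/s['fy']
    if fish:
        r=np.hypot(x,y); d=np.array([x/r*np.sin(r),y/r*np.sin(r),np.cos(r)])
    else: d=np.array([x,y,1])
    d=Ro.from_euler('xyz',s['attitude'],degrees=True).apply(d); p=np.array(s['position'])
    return (p+d*(z-p[2])/d[2])[:2]
E
python3 - <<'E'
from h import *
s=snapshot('wrist'); k=1.5625
P=[ray(s,u/k,v/k,.014,1) for u,v in((340,350),(463,335))]
d=P[0]-P[1]; print('foot w',P,np.hypot(*d),np.degrees(np.arctan2(d[0],-d[1])), 'mid',(P[0]+P[1])/2)
# pin top z=.02 : shoulder corners & block
for n,u,v in(('nL',692,101),('nR',741,111),('shL',694,213),('shR',738,209),('tipL',692,258),('tipR',722,264)): print(n,ray(s,u/k,v/k,.02,1))
a=snapshot('top')
Q=[ray(a,u/k,v/k,.014,0) for u,v in((411,184),(474,181),(416,270),(479,267))]
print('top',np.round(Q,4).tolist())
e=Q[0]-Q[2]+Q[1]-Q[3]; print('yaw',np.degrees(np.arctan2(e[1],e[0])),'frontmid',(Q[2]+Q[3])/2)
f=a['frame']; c=f[125:185,255:315]; cw=s['frame'][200:300,205:315]
h=cv2.resize(c,(600,600),interpolation=cv2.INTER_CUBIC)
cv2.imwrite('pics/c1.png',h[:,:,::-1])
E
```

```text
foot w [array([ 0.59620419, -0.06577228]), array([0.59438716, 0.03990079])] 0.10568868860950115 0.9850951954746857 mid [ 0.59529567 -0.01293575]
nL [0.40505638 0.26780774]
nR [0.41113475 0.32809582]
shL [0.5063665  0.26108997]
shR [0.50468208 0.31623537]
tipL [0.54737466 0.25850962]
tipR [0.55607309 0.29577036]
top [[0.7414, 0.0483], [0.7445, -0.0589], [0.595, 0.0436], [0.5977, -0.0625]]
yaw 1.619608768772404 frontmid [ 0.59634221 -0.00944598]
```

View pics/c1.png

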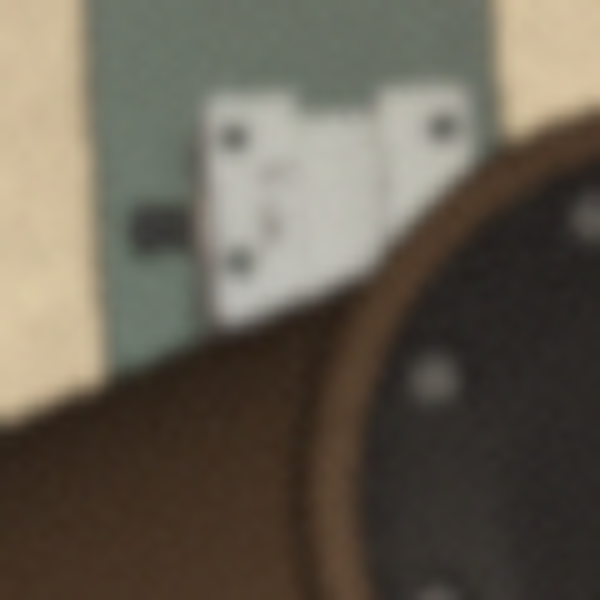

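play_rows([
  [0.99,3.52,0,0,0,0],
  [0.99,3.52,0,0,0,0],
  [0.99,3.52,0,0,0,0],
  [0.99,3.52,0,0,0,0],
  [0.99,3.52,0,0,0,0],
  [0.99,3.52,0,0,0,0],
  [0.99,3.52,0,0,0,0],
  [0.99,3.52,0,0,0,0],
  [0,0,3,0,0,0],
  [0,0,3,0,0,0],
  [0,0,3,0,0,0],
  [0,0,3,0,0,0],
  [0,0,3,0,0,0],
  [0,0,0,0,0,0],
  [0,0,0,0,0,0],
])

```text
clock: 4.37
tool_pos: [0.4813, 0.2879, 0.0947]
orientation: [-179.8, -0.1, 173.6]
force: [0.5, 0.4, 1.3]
opening: 0.0873
gripper_force: 0.0
```

Run:
```python
from h import *
o=get_obs(); print(o['clock'],o['tool_pos'],o['orientation'])
s=save('wrist','w1.png')
for t in('vee_pin_centre','vee_pin_tip'):
    print(t,[(np.round(d['position'],4).tolist(),round(d['score'],2)) for d in spot_point('wrist',t)[:3]])
cv2.imwrite('pics/w1b.png',cv2.resize(s['frame'][:,:,::-1],(800,600),interpolation=cv2.INTER_CUBIC))
```

```text
4.3667 [0.48129191 0.28793632 0.09470906] [-1.79816309e+02 -1.03127100e-01  1.73578565e+02]
vee_pin_centre [([0.5158, 0.4793, 0.0097], 0.62)]
vee_pin_tip [([0.553, 0.2833, 0.0088], 0.88), ([0.4462, 0.5122, 0.0074], 0.7)]
```

View pics/w1b.png

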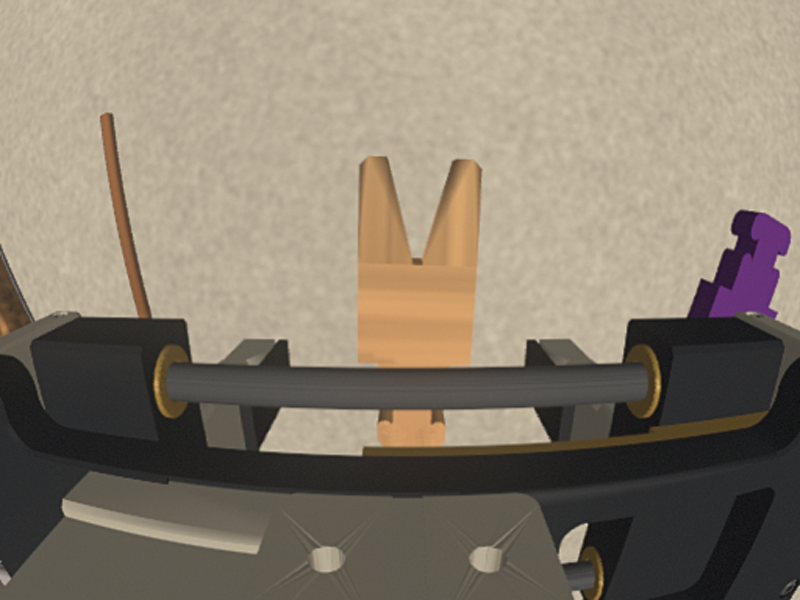

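The pin lies centred between the fingers (nose ends at (372,157) and (468,160), V root at row 265) and is well aligned. Working out its x before descending.

Run:
```python
from h import *
s=snapshot('wrist');k=1.5625
for n,u,v in(('nR',360,160),('nL',481,162),('blkR',358,264),('blkL',476,266),('shR',358,362),('tipA',380,443),('tipB',443,443)): print(n,np.round(ray(s,u/k,v/k,.02,1),4))
```

```text
nR [0.4047 0.2771]
nL [0.4115 0.3327]
blkR [0.4533 0.2701]
blkL [0.4605 0.3259]
shR [0.5028 0.2631]
tipA [0.5516 0.2678]
tipB [0.5555 0.3018]
```

play_rows([
  [0.07,0.66,0,0,0,0.9],
  [0,0,1.5,0,0,0],
  [0,0,1.5,0,0,0],
  [0,0,1.5,0,0,0],
  [0,0,1.3,0,0,0],
  [0,0,0.9,0,0,0],
  [0,0,0.5,0,0,0],
  [0,0,0,0,0,0],
  [0,0,0,0,0,0],
])

```text
clock: 5.32
tool_pos: [0.4818, 0.2962, 0.0241]
orientation: [180.0, 0.0, 172.7]
force: [-0.5, -0.5, 0.5]
opening: 0.0879
gripper_force: 0.0
```

play_rows([
  [0,0,0,0,0,0],
  [0,0,0,0,0,0],
  [0,0,0,0,0,0],
  [0,0,0,0,0,0],
  [0,0,0,0,0,0],
  [0,0,0,0,0,0],
  [0,0,0,0,0,0],
  [0,0,0,0,0,0],
  [0,0,0,0,0,0],
  [0,0,0,0,0,0],
], grip=5.0)

```text
clock: 6.15
tool_pos: [0.4814, 0.2955, 0.0237]
orientation: [-180.0, -0.0, 172.7]
force: [-0.8, -1.9, 5.9]
opening: 0.0559
gripper_force: 30.0
```

Gripped at 56 mm. Lifting, turning by +8.6° and moving to 2 cm in front of the mouth.

play_rows([
  [0,0,-1.5,0,0,0],
  [0,0,-2.5,0,0,0],
  [0,0,-2.6,0,0,0],
  [0,0,-2.5,0,0,0],
  [0,0,0,0,0,-4.3],
  [0,0,0,0,0,-4.3],
  [-0.3,-2,0,0,0,0],
  [-0.46,-3.4,0,0,0,0],
  [-0.46,-3.4,0,0,0,0],
  [-0.46,-3.4,0,0,0,0],
  [-0.46,-3.4,0,0,0,0],
  [-0.46,-3.4,0,0,0,0],
  [-0.46,-3.4,0,0,0,0],
  [-0.46,-3.4,0,0,0,0],
  [-0.46,-3.4,0,0,0,0],
  [-0.2,-1.6,0,0,0,0],
  [0,0,0,0,0,0],
  [0,0,0,0,0,0],
  [0,0,0,0,0,0],
])

```text
clock: 7.73
tool_pos: [0.5304, -0.0109, 0.1143]
orientation: [180.0, -0.0, -178.7]
force: [0.1, 0.2, -1.3]
opening: 0.0558
gripper_force: 30.0
```

Run:
```python
from h import *
o=get_obs(); print(o['clock'],o['tool_pos'],o['orientation'],o['opening'],o['force'])
s=save('wrist','w2.png');a=save('top','t2.png'); b=save('scene','s2.png')
for c in('wrist','top','scene'):
  for t in('vee_pin_centre','vee_pin_tip','holder_mouth'):
    print(c,t,[(np.round(d['position'],4).tolist(),round(d['score'],2)) for d in spot_point(c,t)[:3]])
w=cv2.resize(s['frame'],(800,600))[330:470,280:560]
sc=b['frame'][185:275,185:275]
cv2.imwrite('pics/m2.png',np.vstack([cv2.resize(w,(600,300),interpolation=cv2.INTER_CUBIC),np.hstack([cv2.resize(sc,(300,300),interpolation=cv2.INTER_CUBIC),cv2.resize(a['frame'][110:200,240:330],(300,300),interpolation=cv2.INTER_CUBIC)])])[:,:,::-1])
```

```text
7.7333 [ 0.53041261 -0.01089333  0.1143324 ] [ 1.79985612e+02 -1.64030697e-03 -1.78707032e+02] 0.055803285898006864 [ 0.10703981  0.19071861 -1.31530143]
wrist vee_pin_centre [([0.532, -0.0123, 0.0972], 0.67)]
wrist vee_pin_tip [([0.5304, -0.0098, 0.0977], 0.32)]
wrist holder_mouth []
top vee_pin_centre [([0.5179, 0.4785, 0.0119], 0.6)]
top vee_pin_tip [([0.4446, 0.5149, 0.0109], 0.67)]
top holder_mouth [([0.6212, -0.0094, 0.1036], 0.93)]
scene vee_pin_centre [([0.52, 0.4771, 0.0129], 0.97), ([0.4384, -0.1206, -0.0013], 0.35)]
scene vee_pin_tip [([0.6029, -0.0079, 0.0999], 0.72)]
scene holder_mouth [([0.6214, -0.0064, 0.104], 0.58)]
```

View pics/m2.png

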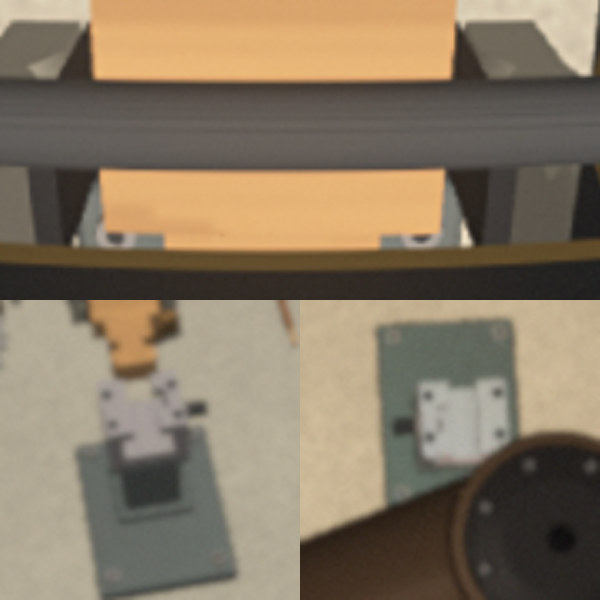

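Tongue and mouth line up within about 1.5 mm in all views: the wrist crop shows the foot screws symmetric about the tongue, and the scene crop shows the tongue aimed at the slide. Advancing gently.

play_rows([
  [-1,0,0,0,0,0],
  [-0.6,0,0,0,0,0],
  [-0.4,0,0,0,0,0],
  [-0.3,0,0,0,0,0],
  [-0.3,0,0,0,0,0],
  [-0.3,0,0,0,0,0],
  [-0.3,0,0,0,0,0],
  [0,0,0,0,0,0],
  [0,0,0,0,0,0],
])

```text
clock: 9.08
tool_pos: [0.5624, -0.0104, 0.1145]
orientation: [-180.0, -0.0, -178.7]
force: [-0.5, -0.4, -1.3]
opening: 0.0557
gripper_force: 30.0
```

play_rows([
  [-0.3,0,0,0,0,0],
  [-0.3,0,0,0,0,0],
  [-0.3,0,0,0,0,0],
  [-0.2,0,0,0,0,0],
  [0,0,0,0,0,0],
  [0,0,0,0,0,0],
])

```text
clock: 9.58
tool_pos: [0.5735, -0.0102, 0.1145]
orientation: [180.0, -0.0, -178.7]
force: [-0.8, -0.7, -1.5]
opening: 0.0559
gripper_force: 30.0
```

play_rows([
  [-0.3,0,0,0,0,0],
  [-0.3,0,0,0,0,0],
  [-0.3,0,0,0,0,0],
  [-0.2,0,0,0,0,0],
  [0,0,0,0,0,0],
  [0,0,0,0,0,0],
])

```text
clock: 10.08
tool_pos: [0.5799, -0.0115, 0.1133]
orientation: [-179.9, -0.5, -178.8]
force: [-12.9, -3.1, 4.2]
opening: 0.0555
gripper_force: 30.0
```

play_rows([
  [-0.2,0,0,0,0,0],
  [-0.2,0,0,0,0,0],
  [-0.2,0,0,0,0,0],
  [0,0,0,0,0,0],
  [0,0,0,0,0,0],
  [0,0,0,0,0,0],
])

```text
clock: 10.58
tool_pos: [0.5878, -0.0112, 0.1135]
orientation: [-179.9, -0.3, -178.8]
force: [-5.5, -5.2, -0.9]
opening: 0.0557
gripper_force: 30.0
```

play_rows([
  [-0.2,0,0,0,0,0],
  [-0.2,0,0,0,0,0],
  [-0.2,0,0,0,0,0],
  [0,0,0,0,0,0],
  [0,0,0,0,0,0],
])

```text
clock: 11.0
tool_pos: [0.5958, -0.0109, 0.1139]
orientation: [-179.9, -0.1, -178.7]
force: [0.7, -5.3, -4.7]
opening: 0.0556
gripper_force: 30.0
```

play_rows([
  [-0.2,0,0,0,0,0],
  [-0.2,0,0,0,0,0],
  [-0.2,0,0,0,0,0],
  [0,0,0,0,0,0],
  [0,0,0,0,0,0],
])

```text
clock: 11.42
tool_pos: [0.5995, -0.0102, 0.1137]
orientation: [-179.9, -0.4, -178.7]
force: [-8.4, -1.5, 2.3]
opening: 0.0557
gripper_force: 30.0
```

play_rows([
  [-0.2,0,0,0,0,0],
  [-0.2,0,0,0,0,0],
  [0,0,0,0,0,0],
  [0,0,0,0,0,0],
])

```text
clock: 11.75
tool_pos: [0.6001, -0.0104, 0.1133]
orientation: [-179.9, -0.7, -178.7]
force: [-21.0, 1.1, 10.8]
opening: 0.0557
gripper_force: 30.0
```

Run:
```python
from h import *
o=get_obs(); print(o['clock'],o['tool_pos'],o['orientation'],o['force'])
s=save('wrist','w3.png');b=save('scene','s3.png')
for c in('wrist','scene'):
  for t in('vee_pin_centre','vee_pin_tip','ball'):
    print(c,t,[(np.round(d['position'],4).tolist(),round(d['score'],2)) for d in spot_point(c,t)[:3]])
w=s['frame'][205:300,170:360]
sc=b['frame'][190:250,190:270]
cv2.imwrite('pics/m3.png',np.vstack([cv2.resize(w,(600,300),interpolation=cv2.INTER_CUBIC),cv2.resize(sc,(600,300),interpolation=cv2.INTER_CUBIC)])[:,:,::-1])
```

```text
11.75 [ 0.6001031  -0.01038445  0.11332937] [-179.91185588   -0.71201383 -178.70757598] [-21.0199799    1.09690764  10.76946775]
wrist vee_pin_centre [([0.5962, -0.0097, 0.0986], 0.68)]
wrist vee_pin_tip [([0.599, -0.0069, 0.0991], 0.7), ([0.4246, 0.1315, -0.0001], 0.5)]Traceback (most recent call last):
  File "<stdin>", line 6, in <module>
ValueError: it knows: blank_pin_centre, file, holder, holder_mouth, knife, pencil, sanding_block, saw, vee_pin, vee_pin_centre, vee_pin_tip
```

Hard stop: 4 mm of command gave 0.6 mm of travel and 21 N, and the lateral ball force is gone. Relieving the push, then opening.

play_rows([
  [0.3,0,0,0,0,0],
  [0.3,0,0,0,0,0],
  [0,0,0,0,0,0],
  [0,0,0,0,0,0],
])

```text
clock: 12.28
tool_pos: [0.5997, -0.0095, 0.1143]
orientation: [-180.0, -0.1, -178.7]
force: [-3.7, -0.1, -0.3]
opening: 0.0557
gripper_force: 30.0
```

play_rows([
  [0,0,0,0,0,0],
  [0,0,0,0,0,0],
  [0,0,0,0,0,0],
  [0,0,0,0,0,0],
  [0,0,0,0,0,0],
  [0,0,0,0,0,0],
], grip=8.76)

```text
clock: 12.78
tool_pos: [0.6007, -0.0094, 0.1147]
orientation: [180.0, 0.0, -178.7]
force: [0.2, -0.3, 0.1]
opening: 0.0864
gripper_force: 0.0
```

Released. Lifting straight up, then back toward the robot side so the cameras have a clear view.

play_rows([
  [0,0,-1,0,0,0],
  [0,0,-2,0,0,0],
  [0,0,-3,0,0,0],
  [0,0,-3,0,0,0],
  [0,0,-3,0,0,0],
  [2,0,-2,0,0,0],
  [3,0,0,0,0,0],
  [3,0,0,0,0,0],
  [3,0,0,0,0,0],
  [3,0,0,0,0,0],
  [0,0,0,0,0,0],
  [0,0,0,0,0,0],
])

```text
clock: 13.78
tool_pos: [0.4595, -0.0128, 0.2562]
orientation: [179.9, 0.2, -178.6]
force: [0.4, 0.4, -0.2]
opening: 0.0875
gripper_force: 0.0
```

Run:
```python
from h import *
o=get_obs(); print(o['clock'],o['tool_pos'],o['force'])
s=save('wrist','w4.png');b=save('scene','s4.png');a=save('top','t4.png')
for c in('wrist','scene','top'):
  for t in('vee_pin_centre','vee_pin_tip','holder_mouth'):
    print(c,t,[(np.round(d['position'],4).tolist(),round(d['score'],2)) for d in spot_point(c,t)[:3]])
R=lambda x:cv2.resize(x,(400,300),interpolation=cv2.INTER_CUBIC)
cv2.imwrite('pics/m4.png',np.vstack([np.hstack([R(s['frame'][180:300,180:340]),R(b['frame'][185:245,190:270])]),np.hstack([R(a['frame'][105:195,230:350]),R(b['frame'])])])[:,:,::-1])
```

```text
13.7833 [ 0.45954356 -0.01283801  0.25620367] [ 0.44681334  0.37614866 -0.19947007]
wrist vee_pin_centre [([0.5957, -0.0103, 0.0959], 0.58)]
wrist vee_pin_tip []
wrist holder_mouth []
scene vee_pin_centre [([0.6015, -0.0085, 0.0971], 0.74), ([0.5154, 0.4758, 0.0092], 0.64)]
scene vee_pin_tip [([0.4456, 0.505, 0.0107], 0.95), ([0.6732, -0.004, 0.1042], 0.92)]
scene holder_mouth [([0.6225, -0.0086, 0.1044], 0.74)]
top vee_pin_centre [([0.5958, -0.0123, 0.1013], 0.74), ([0.5195, 0.4778, 0.0105], 0.64)]
top vee_pin_tip [([0.4459, 0.5127, 0.009], 0.78), ([0.6771, -0.0052, 0.098], 0.56)]
top holder_mouth [([0.6204, -0.0102, 0.1043], 0.69), ([0.4645, -0.2833, 0.0127], 0.68)]
```

View pics/m4.png

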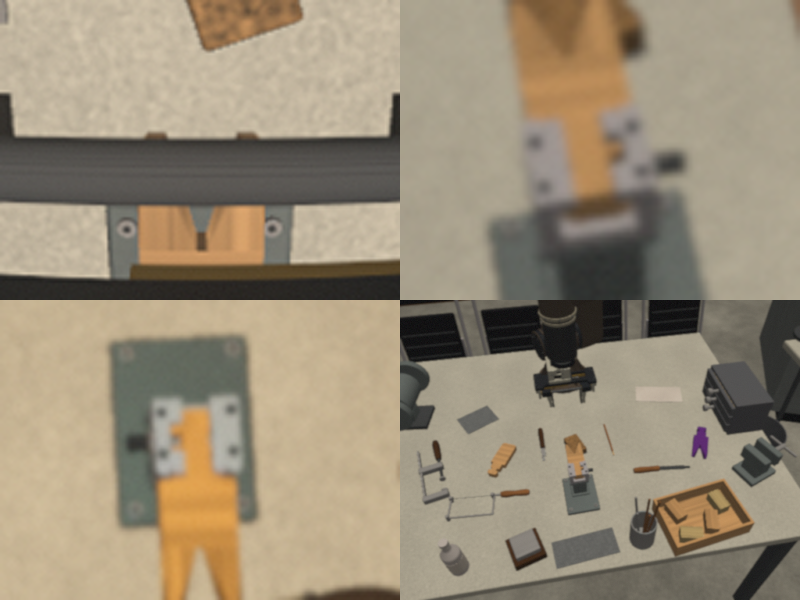

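The pin is home: its shoulders are flush against the mouth in the top and scene crops. The top view puts its centre about 25 mm in front of the mouth, and it's staying in place with nothing touching it. The bystanders haven't moved.

```bash
python3 -c "from plant import *; print(close_job())"
```

```text
the job is handed in; nothing more can be done
None
```

The V-slotted pin is pushed home in the holder past the ball, with its shoulders against the mouth, and let go; the spare pin and the tools were left where they lay, and the job was handed in at about 14 s on the robot's clock.

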